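# Trip the specimen drawer's hidden catch with the release pin

### The job

Take the release pin out of its rest block, reach down with it through the oblong hole in the housing's cover, feel along inside for the spring catch and press it so that the specimen drawer springs right out, then put the pin back in its rest block, upright with its collar down on the block. Feel gently: the catch and the ledge around it must never be pressed with more than about 20 N. Leave the other things on the table where they are.

Things in the scene. Friction and masses are not known exactly. Their poses are not given: they have to be found in the camera images.
- housing: Blue steel specimen-drawer housing bolted to the table, 150 (x) by 130 (y) by 84 mm high with a plain steel cover plate on top; four 3 mm screw heads at the cover's corners. It stands turned about the vertical by up to 0.35 rad. Origin: centre of its underside; its own -x is the drawer's front, z up.
- slot (a point): Centre of the small oblong access hole in the housing's cover, level with the cover's top face (84 mm above the table). The hole is 44 mm long along the housing's y and 9 mm wide along its x; the cover is 6 mm thick. The spring catch hidden inside has the same centre line but lies anywhere within 14 mm either side (along y) of the hole's middle, different every time.
- ledge (a point): Point inside, 22 mm straight below point slot, level with the top of a rigid steel ledge under the whole hole. An 11 mm long (y) gap in the ledge holds the catch's pad, 10 mm long, its top 0 to 5 mm below the ledge's (unknown). Pressed, the pad moves from 3 N, 0.9 N more per mm, frees the drawer 5 mm down at 8 to 10 N, stops hard at 7 mm. Ledge and gap rims do not give.
- tray (a joint): The steel drawer in the housing's front, carrying a specimen ring. 0 = shut and held by the catch; when the catch is pressed down its spring pushes it out along the housing's -x to the end of its travel, 0.045 m, in about half a second. It cannot be pulled out while caught.
- pin: Steel release pin, 90 mm long, 60 g, loose, standing upright in the rest block. From the bottom up: a shank 6 mm in diameter and 45 mm long with a round end, a collar 20 mm in diameter and 5 mm thick, a dark round handle 12 mm in diameter and 40 mm long to hold it by. Origin: the bottom end of the shank; z runs up along the pin to the handle.
- stand: Aluminium rest block fixed to the table, 60 x 60 x 50 mm high, with an 8 mm hole (1.5 mm chamfer) straight down through its middle. The pin hangs in it by its collar, which lies on the block's top; the pin's lower end is then 5 mm above the table. Origin: centre of the underside. Not the 30 mm high block with a brass disc on top.
- ring: plain brass specimen ring, 70 mm across, 20 mm high; bystander
- stone: grey porous stone disc, 58 mm across, 10 mm thick; bystander
- weight: dark steel load weight, disc 80 mm across, 22 mm thick; bystander
- tin: lidded aluminium moisture tin, 62 mm across, 42 mm high; bystander
- cap: brass loading cap, 58 mm across, 26 mm high with a central boss; bystander
- driver: screwdriver lying flat, black handle; bystander
- spatula: spatula lying flat, wooden handle; bystander
Things that resemble listed ones, but are neither listed nor needed, are in the scene too. What is shaped like the housing but red or yellow is not meant.

How it is judged (in metres and radians):
On the way, in this order (a step that is already met when the one before it is completed fails the run):
1. the pin's end is inside the access hole, at least 10 mm below the cover's top, with the drawer still shut (z of pin in the frame of slot below -0.01 m and horizontal distance between pin and slot below 0.024 m and value of joint tray below 0.005 m), for 0.05 s.
2. the drawer springs free (out by more than 8 mm) while the pin's end is in the hole (value of joint tray above 0.008 m and z of pin in the frame of slot below -0.004 m and horizontal distance between pin and slot below 0.024 m), for 0.02 s.
At the end, for the whole second after the job is handed in: The drawer is out by at least 35 mm, and the pin stands released and at rest in its rest block: its lower end within 4 mm of the block's axis and no more than 3 mm above its seated height, upright within 0.08 rad (value of joint tray above 0.035 m and horizontal distance between pin and stand below 0.004 m and z of pin in the frame of stand below 0.008 m and angle between pin's own z axis and vertical below 0.08 rad and linear speed of pin below 0.02 m/s); the robot touches nothing.
It fails at once if the housing, its ledge or its catch pressed with the pin by more than 25 N (contact force between pin and housing above 25 N).
It fails at once if the arm or gripper itself pushed against the housing or drawer by more than 25 N (contact force between the arm and housing above 25 N).
It fails at once if another thing on the table moved by more than 25 mm (distance of any of ring, stone, weight, tin, cap, driver, spatula from where it was at the start of the episode above 0.025 m).
It also fails if it takes over 72 s, if anything falls off the work surface, if the arm or the gripper's body presses on something with over 40 N, if the wrist force passes 120 N, or if a joint passes its speed limit or range.

### The arm

A 7-joint arm with a two-finger parallel gripper is mounted at the origin on the work surface. World frame = base frame: x ahead of the robot, y to its left, z up, the work surface at z = 0. Lengths are in m, angles in degrees, forces in N, time in s.
With the tool pointing down it reaches from about 0.4 to 0.75 m from the base axis. Payload 19.5 kg.
Tool frame: the origin (TCP) lies midway between the tips of the shut fingers; the grasp point (between the pads) lies 19 mm behind it; z points along the fingers, y is the direction in which the jaws open and shut (so a half turn about z gives the same grasp; the last joint's range is limited). The gripper opens to 85 mm and grips with 20 to 120 N. Pads are 22 mm wide; open, the fingers measure 114 mm over their backs; the gripper's body (76 mm by 85 mm) begins 54 mm behind the grasp point. The pads swing forward as they close: fully open they stand 13 mm farther back than shut.
Start: joints at [-74.525, 40.479, -1.581, 85.061, 1.261, 54.483, -4.326], TCP at [0.176, 0.547, 0.231] pointing down, gripper open.
Joint ranges: [-155.06, 155.06], [-18.47, 123.98], [-90, 86.84], [0, 140.48], [-83.41, 263.41], [0, 116], [-161.91, 161.91]. Speed limits (degrees/s): [108.29, 108.29, 147.25, 147.25, 172.46, 172.46, 172.46].

### API

Orientations are given as [roll, pitch, yaw] about the fixed x, y, z axes, in that order (R = Rz(yaw) Ry(pitch) Rx(roll)).
In Python, from cell import observe, grab_frame, calibration, hand_in, cut_out gives the robot as it stands.
- The arm moves only by the tool play_rows, never from a script. Its argument "rows" is one flat list of numbers, 5 for each row, row after row: the gripper's target within -1 to 1 (shut at 1, half-way at 0, fully open at -1), then the shift along the world's x, y, z in units of 750 mm (1.0 is 750 mm), then the turn about the world's z in units of 180 degrees (1.0 is 180 degrees). A call has exactly 10 rows; each row is the pose to reach, as a shift and turn from the pose commanded when the call began, turning the shorter way round; what a row does not reach only later rows make up. A row lasts 1/12 s, in which the tool goes at most 41.7 mm and 7.16 degrees, less where a joint would pass 70% of its speed; a pose out of reach is approached as far as the arm can. A call with a number of a shift or a turn outside -1 to 1 is refused whole. A call with a gripper value outside its range is refused whole. The fingers move at their own pace and stop on an object; the grip force is fixed at half the most. Time passes only in rows, so rows that repeat a pose let the fingers close, or fill a call up. It gives the time, the measured TCP pose, the force and the opening at its end, in the units of the state.
- observe(): the state, without advancing time (a new reading comes with each control period).
- grab_frame(name): name is "side" or "top"; returns the picture (400x640x3 uint8, red, green, blue); there is no depth.
- calibration(name): a dict with "fx", "fy", "cx", "cy" (pixels), "k1" (the pictures are not rectified: a ray, as slopes to the right and down, at radius r is drawn at 1 + k1 r^2 times it, then the intrinsics apply), "cam_to_world" (4x4, takes a point from camera to world coordinates). Camera axes: x right, y up, looking along -z (the intrinsics and any distortion apply to the point x, -y, -z); pixel columns grow to the right and rows downward; lengths in m; the calibration is good to about 2 mm. A picture is of the moment at which its call begins. calibration takes no time and is no camera call.
- hand_in(): hands the job in, once; it reports no verdict.
Trained networks look in the newest picture that a camera, given by its name, has taken for a name from the list of things; names that differ only in an ending like _2 or _b are one class to them, and where a whole thing is asked for, a point or a joint stands for the part that bears it (a point fixed in the world has none). Each returns a list of dicts, best first, with "confidence" (0 to 1); they miss things now and then, are a little off and sometimes report something else, mostly with a low value. They report only what shows in the picture. A call takes as long as a camera call. They do not tell look-alikes from the thing itself.
- cut_out(label, camera): "region" (400x640 bool, what is visible of it) and "extent" ([left, top, right, bottom] in pixels, round what is visible of it).
The state is a dict: "time": time; "q": joint angles; "qd": joint speeds; "joint_torque": joint torques, N m; "position": TCP position; "eef_rot": TCP orientation; "contact_force": force on the tool from outside, world axes, zero at the start; "moment": the same for the moment, N m; "gripper_width": opening from 0.0 (shut) to 1.0 (fully open).
Only numpy, scipy, OpenCV 4.12 (cv2) and the standard library are available. Lean on these libraries where they do the work, as an engineer would, in place of code of your own. Each camera call takes 0.05 s, during which the arm holds its last target. There are 200 camera calls.

## Working session

There is one attempt and no reset: what is moved stays moved. The work goes in short steps, Python scripts to look and compute and a tool call to move; the robot and the scene stay as the last step left them, time stands still between calls to the robot, and variables do not carry over. Pictures are saved under pics/ and viewed, about 8 in all and at most 12, crops included, and the job is handed in when it is done.

Besides the shell and the picture viewer there is one more tool, called as a command line: name --argument value ..., lists and objects as JSON in quotes. play_rows: Moves the arm, as the interface text tells. Its arguments: {"type":"object","properties":{"rows":{"type":"array"}},"required":["rows"]}

```bash
mkdir -p pics; python3 - <<'E'
from cell import *
import cv2,numpy as np
print(observe())
for n in("side","top"):
    f=grab_frame(n); cv2.imwrite(f"pics/{n}0.png",f[:,:,::-1]); c=calibration(n); print(n,{k:(np.round(v,4).tolist()) for k,v in c.items()})
    for l in("housing","pin","stand","tray"):
        for d in cut_out(l,n)[:4]: print(l,round(d["confidence"],2),d["extent"])
E
```

```text
{'time': 0.0, 'q': array([-74.52267207,  40.51485873,  -1.58052071,  85.08648823,
         1.26137016,  54.48248972,  -4.32540276]), 'qd': array([ 0.01964335, -0.12537298,  0.03074451, -0.14013824,  0.04367542,
        0.04718132, -0.03051252]), 'joint_torque': array([-3.66871891e-04, -8.83201718e+01,  1.23467065e+00, -2.36170542e+01,
        1.69463834e-02,  6.46060245e-03,  1.93607502e-05]), 'position': array([0.17634363, 0.54699146, 0.23080982]), 'eef_rot': array([-1.79933635e+02,  4.11250886e-03,  1.62133037e+02]), 'contact_force': array([-0.15006395, -0.09561257, -0.0445227 ]), 'moment': array([ 0.02354934,  0.03054884, -0.0219182 ]), 'gripper_width': 0.9979258056049363}
side {'fx': 422.6337, 'fy': 422.6337, 'cx': 319.3586, 'cy': 198.7728, 'k1': -0.0439, 'cam_to_world': [[0.9373, 0.2282, -0.2634, 0.2174], [-0.3483, 0.6418, -0.6832, -0.851], [0.0132, 0.7321, 0.6811, 0.9944], [0.0, 0.0, 0.0, 1.0]]}
housing 0.69 [229.2, 221.2, 295.2, 285.7]
housing 0.66 [284.0, 174.2, 337.8, 229.4]
housing 0.65 [199.9, 114.1, 242.1, 149.4]
pin 0.44 [323.6, 276.0, 329.3, 292.2]
pin 0.31 [280.9, 176.0, 341.7, 224.8]
stand 0.9 [310.9, 273.7, 338.5, 306.9]
tray 0.7 [279.9, 192.2, 293.1, 221.1]
top {'fx': 387.6857, 'fy': 387.6857, 'cx': 324.5503, 'cy': 204.8543, 'k1': -0.0521, 'cam_to_world': [[-0.0287, 0.9921, -0.1223, 0.4096], [-0.9995, -0.0297, -0.007, 0.059], [-0.0106, 0.1221, 0.9925, 1.4129], [0.0, 0.0, 0.0, 1.0]]}
housing 0.86 [337.8, 243.3, 385.5, 294.7]
housing 0.78 [151.8, 241.5, 211.3, 299.9]
housing 0.38 [357.8, 178.3, 374.4, 194.5]
stand 0.84 [399.2, 224.0, 422.0, 240.7]
tray 0.59 [352.7, 292.2, 366.9, 298.2]
```

View pics/top0.png

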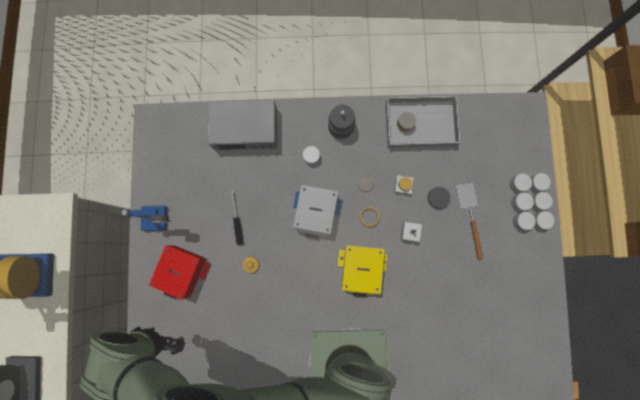

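View pics/side0.png

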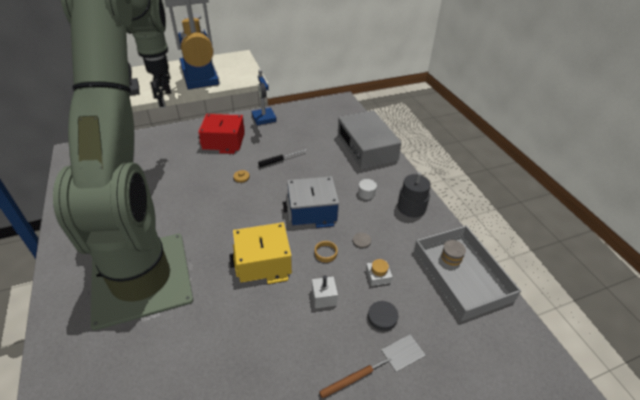

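```bash
cat >h.py <<'E'
import numpy as np,cv2
from cell import *
def cam(n):
    c=calibration(n);return c,np.array(c["cam_to_world"])
def proj(P,n):
    c,T=cam(n);P=np.atleast_2d(P);q=(P-T[:3,3])@T[:3,:3]
    s=np.c_[q[:,0],-q[:,1]]/-q[:,2:3]; s=s*(1+c["k1"]*(s**2).sum(1,keepdims=True))
    return s*[c["fx"],c["fy"]]+[c["cx"],c["cy"]]
def unproj(uv,z,n):
    c,T=cam(n);d=(np.atleast_2d(uv)-[c["cx"],c["cy"]])/[c["fx"],c["fy"]];s=d.copy()
    for _ in range(20): s=d/(1+c["k1"]*(s**2).sum(1,keepdims=True))
    r=np.c_[s[:,0],-s[:,1],-np.ones(len(s))]@T[:3,:3].T
    return T[:3,3]+r*((z-T[2,3])/r[:,2:3])
E
python3 - <<'E'
from h import *
a=cv2.imread("pics/top0.png");b=cv2.imread("pics/side0.png")
def crop(i,x,y,w,h,s): return cv2.resize(i[y:y+h,x:x+w],None,fx=s,fy=s,interpolation=cv2.INTER_NEAREST)
A=crop(a,285,178,80,60,5);B=crop(a,385,205,80,60,5);C=crop(b,275,165,80,60,5);D=crop(b,285,260,80,60,5)
cv2.imwrite("pics/m1.png",np.vstack([np.hstack([A,B]),np.hstack([C,D])]))
print(unproj([[317,210]],.084,"top"),unproj([[412,232]],.07,"top"),unproj([[313,191]],.084,"side"),unproj([[324.5,281]],.09,"side"))
E
```

```text
[[0.55635503 0.0949233  0.084     ]] [[ 0.47145003 -0.23144936  0.07      ]] [[0.56295721 0.10361643 0.084     ]] [[ 0.47032586 -0.24277355  0.09      ]]
```

View pics/m1.png

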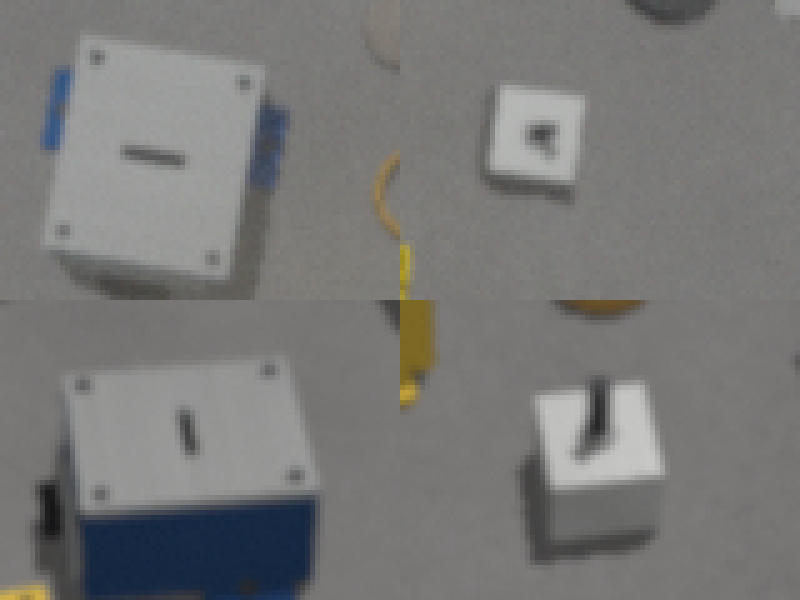

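```bash
cat >>h.py <<'E'
def rect(im,n,x0,y0,z,half=.1,res=.0005):
    # patch: rows -> x increasing, cols -> y increasing
    m=int(2*half/res); g=(np.arange(m)-m/2+.5)*res
    X,Y=np.meshgrid(x0+g,y0+g,indexing="ij")
    uv=proj(np.c_[X.ravel(),Y.ravel(),np.full(X.size,z)],n).astype(np.float32)
    return cv2.remap(im,uv[:,0].reshape(m,m),uv[:,1].reshape(m,m),cv2.INTER_CUBIC)
def topface(im,n,x0,y0,z,half,thr,area):
    p=rect(im,n,x0,y0,z,half);hsv=cv2.cvtColor(p,cv2.COLOR_BGR2HSV);g=p.min(2) # min channel kills coloured paint
    cs,_=cv2.findContours(((g>thr)*255).astype(np.uint8),cv2.RETR_EXTERNAL,cv2.CHAIN_APPROX_NONE)
    c=max(cs,key=cv2.contourArea); r=cv2.minAreaRect(c);M=cv2.moments(c)
    w=lambda q:(x0+(q[1]+.5)*.0005-half,y0+(q[0]+.5)*.0005-half)
    return p,g,c,w,np.round(w((M["m10"]/M["m00"],M["m01"]/M["m00"])),4),np.round(w(r[0]),4),np.array(r[1])*.0005,r[2],cv2.contourArea(c)*.25e-6
E
python3 - <<'E'
from h import *
for n in("top","side"):
    im=cv2.imread(f"pics/{n}0.png")
    for nm,x0,y0,z,half in(("cover",.56,.1,.084,.12),("stand",.466,-.236,.05,.06)):
        p,g,*_=topface(im,n,x0,y0,z,half,120,0)
        print(n,nm,"median centre",np.median(g[g.shape[0]//3:-g.shape[0]//3,g.shape[1]//3:-g.shape[1]//3]),"edge",np.median(g[:20]))
        for thr in(115,125,135,150,165):
            p,g,c,w,cm,rc,sz,an,ar=topface(im,n,x0,y0,z,half,thr,0); print(thr,cm,rc,sz.round(4),round(an,2),round(ar,5))
        if nm=="cover":
            thr=130;p,g,c,w,cm,rc,sz,an,ar=topface(im,n,x0,y0,z,half,thr,0)
            m=np.zeros(g.shape,np.uint8);cv2.drawContours(m,[c],-1,255,-1);m=cv2.erode(m,np.ones((9,9)))
            med=np.median(g[m>0]);d=((g<med-25)&(m>0)).astype(np.uint8)
            k,l,st,ce=cv2.connectedComponentsWithStats(d)
            for i in range(1,k):
                if st[i,4]>40:
                    mm=cv2.dilate((l==i).astype(np.uint8),np.ones((7,7)))*np.clip(med-g.astype(float),0,None);M=cv2.moments(mm.astype(np.float32))
                    ang=.5*np.degrees(np.arctan2(2*M["mu11"],M["mu20"]-M["mu02"]))
                    print(" blob",st[i,4],np.round(w((M["m10"]/M["m00"],M["m01"]/M["m00"])),4),"ang",round(ang,1))
        cv2.imwrite(f"pics/r_{n}_{nm}.png",p)
E
```

```text
top cover median centre 155.0 edge 121.0
115 [0.56 0.1 ] [0.56 0.1 ] [0.2395 0.2395] 90.0 0.05732
125 [0.5623 0.1013] [0.5614 0.1017] [0.1355 0.1595] 12.9 0.02007
135 [0.5618 0.101 ] [0.5617 0.1008] [0.1319 0.1512] 12.09 0.01909
150 [0.5621 0.1011] [0.5619 0.101 ] [0.1248 0.1451] 12.2 0.0163Traceback (most recent call last):
  File "<stdin>", line 8, in <module>
  File "h.py", line 23, in topface
    c=max(cs,key=cv2.contourArea); r=cv2.minAreaRect(c);M=cv2.moments(c)
ValueError: max() iterable argument is empty
```

```bash
python3 - <<'E'
from h import *
for n in("top","side"):
    im=cv2.imread(f"pics/{n}0.png")
    for nm,x0,y0,z,half in(("cover",.56,.1,.084,.12),("stand",.466,-.236,.05,.06)):
        for thr in((135,140,145) if nm=="cover" else (140,155,170,180)):
            p,g,c,w,cm,rc,sz,an,ar=topface(im,n,x0,y0,z,half,thr,0); print(n,nm,thr,np.percentile(g,[10,90]),cm,rc,sz.round(4),round(an,2),round(ar,5))
        if nm=="cover":
            thr=137;p,g,c,w,cm,rc,sz,an,ar=topface(im,n,x0,y0,z,half,thr,0)
            m=np.zeros(g.shape,np.uint8);cv2.drawContours(m,[c],-1,255,-1);m=cv2.erode(m,np.ones((9,9)))
            med=np.median(g[m>0]);d=((g<med-20)&(m>0)).astype(np.uint8)
            k,l,st,ce=cv2.connectedComponentsWithStats(d)
            for i in range(1,k):
                if st[i,4]>40:
                    mm=cv2.dilate((l==i).astype(np.uint8),np.ones((7,7)))*np.clip(med-g.astype(float),0,None);M=cv2.moments(mm.astype(np.float32))
                    ang=.5*np.degrees(np.arctan2(2*M["mu11"],M["mu20"]-M["mu02"]))
                    print(" blob",st[i,4],np.round(w((M["m10"]/M["m00"],M["m01"]/M["m00"])),4),"ang",round(ang,1))
E
```

```text
top cover 135 [100. 155.] [0.5618 0.101 ] [0.5617 0.1008] [0.1319 0.1512] 12.09 0.01909
top cover 140 [100. 155.] [0.5618 0.101 ] [0.5617 0.1008] [0.1296 0.1493] 12.34 0.01861
top cover 145 [100. 155.] [0.5632 0.1008] [0.5617 0.1008] [0.1278 0.1472] 12.34 0.0177
 blob 375 [0.4886 0.062 ] ang 74.3
 blob 332 [0.511  0.1644] ang -42.7
 blob 2000 [0.5607 0.1007] ang 11.6
 blob 354 [0.6097 0.0366] ang 69.4
 blob 404 [0.6311 0.1386] ang 75.7
top stand 140 [110. 176.] [ 0.4759 -0.2363] [ 0.476  -0.2364] [0.0627 0.0628] 10.74 0.00373
top stand 155 [110. 176.] [ 0.4757 -0.2359] [ 0.4759 -0.2361] [0.0592 0.0593] 10.71 0.00332
top stand 170 [110. 176.] [ 0.4759 -0.2356] [ 0.4755 -0.2357] [0.0555 0.0548] 10.54 0.0028
top stand 180 [110. 176.] [ 0.4957 -0.2225] [ 0.4958 -0.2221] [0.0118 0.0095] 3.58 6e-05
side cover 135 [ 23. 149.] [0.5616 0.1056] [0.5616 0.1063] [0.1283 0.1491] 12.0 0.01766
side cover 140 [ 23. 149.] [0.5614 0.105 ] [0.5614 0.1057] [0.1249 0.1474] 12.23 0.01669
side cover 145 [ 23. 149.] [0.561 0.104] [0.5614 0.1049] [0.1208 0.1443] 11.94 0.01541
 blob 2129 [0.5604 0.1048] ang 12.3
side stand 140 [ 91. 189.] [ 0.4747 -0.2341] [ 0.4748 -0.2324] [0.0639 0.0627] 10.62 0.00317
side stand 155 [ 91. 189.] [ 0.4747 -0.2344] [ 0.4748 -0.2326] [0.0613 0.0602] 10.57 0.00279
side stand 170 [ 91. 189.] [ 0.4749 -0.2347] [ 0.4746 -0.2327] [0.0583 0.0578] 10.49 0.00236
side stand 180 [ 91. 189.] [ 0.4753 -0.235 ] [ 0.4746 -0.2329] [0.0565 0.056 ] 10.18 0.00201
```

play_rows --rows '[-1,0.365,-0.396,0,-0.234,-1,0.365,-0.396,0,-0.234,-1,0.365,-0.396,0,-0.234,-1,0.365,-0.396,0,-0.234,-1,0.365,-0.396,0,-0.234,-1,0.365,-0.396,0,-0.234,-1,0.365,-0.396,0,-0.234,-1,0.365,-0.396,0,-0.234,-1,0.365,-0.396,0,-0.234,-1,0.365,-0.396,0,-0.234]'

```text
time: 1.33
position: [0.4523, 0.247, 0.2314]
eef_rot: [180.0, 0.1, 119.9]
contact_force: [0.2, -0.1, 1.2]
gripper_width: 1.002
```

play_rows --rows '[-1,0.03,-0.641,0,-0.233,-1,0.03,-0.641,0,-0.233,-1,0.03,-0.641,0,-0.233,-1,0.03,-0.641,0,-0.233,-1,0.03,-0.641,0,-0.233,-1,0.03,-0.641,0,-0.233,-1,0.03,-0.641,0,-0.233,-1,0.03,-0.641,0,-0.233,-1,0.03,-0.641,0,-0.233,-1,0.03,-0.641,0,-0.233]'

```text
time: 2.17
position: [0.4693, -0.168, 0.2314]
eef_rot: [180.0, -0.0, 78.1]
contact_force: [1.5, 0.6, 0.1]
gripper_width: 0.999
```

play_rows --rows '[-0.2,0.007,-0.087,0,0,-0.2,0.007,-0.087,0,0,-0.2,0.007,-0.087,-0.1,0,-0.2,0.007,-0.087,-0.1,0,-0.2,0.007,-0.087,-0.1,0,-0.2,0.007,-0.087,-0.1,0,-0.2,0.007,-0.087,-0.1,0,-0.2,0.007,-0.087,-0.1,0,-0.2,0.007,-0.087,-0.1,0,-0.2,0.007,-0.087,-0.1,0]'

```text
time: 3.0
position: [0.4753, -0.2312, 0.1574]
eef_rot: [179.9, 0.0, 78.1]
contact_force: [-0.2, 0.3, 0.1]
gripper_width: 0.596
```

```bash
python3 - <<'E'
from h import *
o=observe();print(o["position"],o["eef_rot"],o["contact_force"],o["gripper_width"],o["q"].round(1))
out=[]
for n in("top","side"):
    f=grab_frame(n)[:,:,::-1].copy();cv2.imwrite(f"pics/{n}1.png",f)
    u,v=proj([.475,-.234,.08],n)[0].astype(int); out.append(cv2.resize(f[v-40:v+40,u-40:u+40],None,fx=5,fy=5,interpolation=cv2.INTER_CUBIC)); print(u,v)
cv2.imwrite("pics/m2.png",np.hstack(out))
E
```

```text
[ 0.47530609 -0.23119111  0.15735537] [1.79914103e+02 1.49545060e-02 7.80943303e+01] [-0.15122648  0.28644973  0.06628573] 0.5962547687266988 [ 16.1  43.2  12.  100.5 -13.5  37.6  23.7]
413 230
324 280
```

View pics/m2.png

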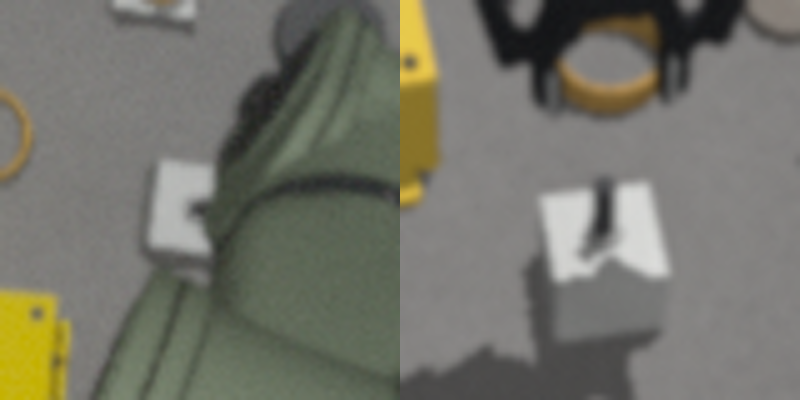

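play_rows --rows '[0,0,-0.004,-0.04,0,0,0,-0.004,-0.08,0,0.1,0,-0.004,-0.11,0,0.2,0,-0.004,-0.13,0,0.3,0,-0.004,-0.13,0,0.4,0,-0.004,-0.13,0,0.5,0,-0.004,-0.13,0,0.55,0,-0.004,-0.13,0,0.55,0,-0.004,-0.13,0,0.55,0,-0.004,-0.13,0]'

```text
time: 3.93
position: [0.4752, -0.2343, 0.0594]
eef_rot: [179.9, 0.0, 78.1]
contact_force: [-0.3, 0.2, -0.1]
gripper_width: 0.223
```

play_rows --rows '[0.6,0,0,0,0,0.62,0,0,0,0,0.64,0,0,0,0,0.66,0,0,0,0,0.68,0,0,0,0,0.7,0,0,0,0,0.72,0,0,0,0,0.73,0,0,0,0,0.74,0,0,0,0,0.74,0,0,0,0]'

```text
time: 4.77
position: [0.4746, -0.2341, 0.0587]
eef_rot: [-180.0, -0.0, 78.1]
contact_force: [-4.0, 0.8, 3.3]
gripper_width: 0.134
```

play_rows --rows '[0.74,-0.001,0,0,0,0.74,-0.001,0,0,0,0.76,-0.001,0,0,0,0.8,-0.001,0,0,0,1,-0.001,0,0,0,1,-0.001,0,0,0,1,-0.001,0,0,0,1,-0.001,0,0,0,1,-0.001,0,0,0,1,-0.001,0,0,0]'

```text
time: 5.6
position: [0.4743, -0.2343, 0.0588]
eef_rot: [180.0, 0.0, 78.1]
contact_force: [0.9, 0.0, 3.3]
gripper_width: 0.125
```

play_rows --rows '[1,0,0,0.005,0,1,0,0,0.015,0,1,0,0,0.03,0,1,0,0,0.05,0,1,0,0,0.08,0,1,0,0,0.11,0,1,0,0,0.14,0,1,0,0,0.16,0,1,0,0,0.16,0,1,0,0,0.16,0]'

```text
time: 6.43
position: [0.4742, -0.2341, 0.1794]
eef_rot: [179.9, 0.0, 78.1]
contact_force: [-0.3, 0.8, -0.6]
gripper_width: 0.125
```

```bash
python3 - <<'E'
from h import *
o=observe();print(o["position"],o["eef_rot"],o["contact_force"],o["moment"],o["gripper_width"])
out=[]
for n in("side",):
    f=grab_frame(n)[:,:,::-1].copy();cv2.imwrite(f"pics/{n}2.png",f)
    im=f
    p,g,c,w,cm,rc,sz,an,ar=topface(im,n,.466,-.236,.05,.06,155,0);print(cm,rc,sz,an)
    u,v=proj(o["position"]-[0,0,.03],n)[0].astype(int); print(u,v);cv2.imwrite("pics/m3.png",cv2.resize(f[v-40:v+60,u-40:u+40],None,fx=6,fy=6,interpolation=cv2.INTER_CUBIC))
E
```

```text
[ 0.47418812 -0.23413292  0.17936784] [1.79948650e+02 5.29248651e-03 7.80856157e+01] [-0.34434784  0.77881741 -0.60735994] [-0.0065237   0.00669295  0.00496915] 0.12535598120955363
[ 0.4759 -0.2315] [ 0.4749 -0.2325] [0.06384716 0.06247599] 10.12467098236084
325 263
```

View pics/m3.png

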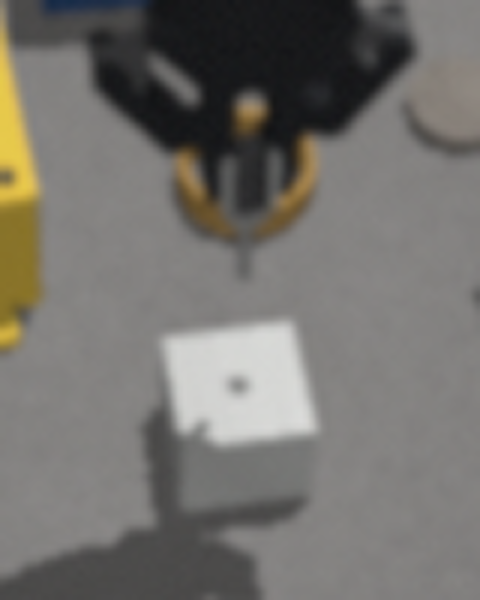

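```bash
python3 - <<'E'
from h import *
f=cv2.imread("pics/side2.png");g=f.min(2).astype(float)
w=g[282:292,320:330];d=np.clip(w.max()-15-w,0,None);d[d<15]=0;yy,xx=np.mgrid[282:292,320:330]
uv=np.array([(xx*d).sum(),(yy*d).sum()])/d.sum();print(uv,unproj([uv],.05,"side"),unproj([[325,268.8]],.125,"side"),unproj([[325,268.]],.125,"side"))
E
```

```text
[324.24666667 286.82      ] [[ 0.47408739 -0.2334301   0.05      ]] [[ 0.47533881 -0.23111718  0.125     ]] [[ 0.47625691 -0.22871729  0.125     ]]
```

play_rows --rows '[1,0.0136,0.055,0,0,1,0.0236,0.1,0,0,1,0.035,0.15,0,0,1,0.0486,0.2,0,0,1,0.06,0.25,0,0,1,0.0736,0.3,0,0,1,0.0886,0.35,0,0,1,0.1,0.4,0,0,1,0.1136,0.45,0,0,1,0.1136,0.45,-0.03,0]'

```text
time: 7.32
position: [0.5608, 0.1118, 0.1571]
eef_rot: [179.9, -0.3, 78.6]
contact_force: [0.9, 1.2, -0.9]
gripper_width: 0.125
```

play_rows --rows '[1,0,0,-0.02,0,1,0,0,-0.02,0,1,0,0,-0.02,0,1,0,0,-0.02,0,1,0,0,-0.02,0,1,0,0,-0.02,0,1,0,0,-0.02,0,1,0,0,-0.02,0,1,0,0,-0.02,0,1,0,0,-0.02,0]'

```text
time: 8.15
position: [0.5593, 0.1033, 0.1414]
eef_rot: [-180.0, -0.0, 78.1]
contact_force: [0.2, -0.1, -0.3]
gripper_width: 0.119
```

```bash
python3 - <<'E'
from h import *
o=observe();print(o["position"],o["eef_rot"],o["contact_force"],o["moment"],o["gripper_width"])
out=[]
for n in("top","side"):
    f=grab_frame(n)[:,:,::-1].copy();cv2.imwrite(f"pics/{n}3.png",f)
    u,v=proj([.56,.103,.09],n)[0].astype(int); print(u,v);out.append(cv2.resize(f[v-25:v+25,u-25:u+25],None,fx=8,fy=8,interpolation=cv2.INTER_CUBIC))
cv2.imwrite("pics/m4.png",np.hstack(out))
E
```

```text
[0.55932887 0.10331025 0.14138566] [-1.79998661e+02 -6.29562109e-03  7.80753392e+01] [ 0.22951715 -0.13029159 -0.3421565 ] [-0.00962819 -0.01299355  0.03254662] 0.11928574614609525
314 208
312 189
```

View pics/m4.png

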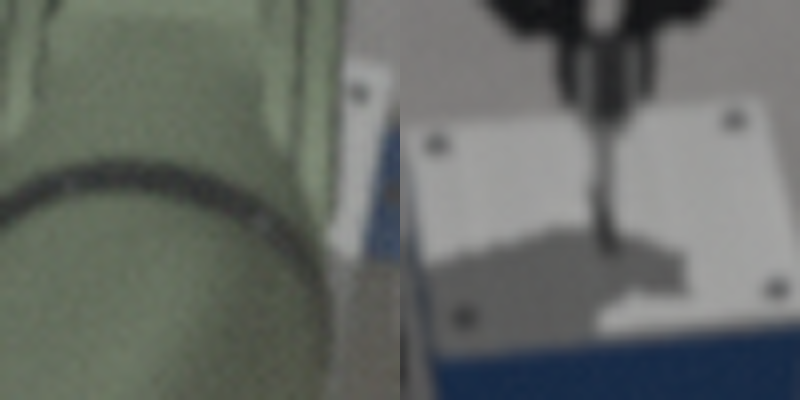

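play_rows --rows '[1,0,0,-0.001,0,1,0,0,-0.002,0,1,0,0,-0.003,0,1,0,0,-0.004,0,1,0,0,-0.005,0,1,0,0,-0.006,0,1,0,0,-0.007,0,1,0,0,-0.007,0,1,0,0,-0.007,0,1,0,0,-0.007,0]'

```text
time: 9.08
position: [0.5593, 0.1033, 0.136]
eef_rot: [-180.0, 0.0, 78.1]
contact_force: [0.3, -0.0, -1.4]
gripper_width: 0.122
```

play_rows --rows '[1,0,0,-0.001,0,1,0,0,-0.002,0,1,0,0,-0.003,0,1,0,0,-0.004,0,1,0,0,-0.005,0,1,0,0,-0.005,0,1,0,0,-0.005,0,1,0,0,-0.005,0,1,0,0,-0.005,0,1,0,0,-0.005,0]'

```text
time: 9.92
position: [0.5593, 0.1033, 0.1323]
eef_rot: [-180.0, -0.0, 78.1]
contact_force: [-0.2, -0.2, -0.7]
gripper_width: 0.124
```

play_rows --rows '[1,0,0,-0.002,0,1,0,0,-0.004,0,1,0,0,-0.006,0,1,0,0,-0.008,0,1,0,0,-0.01,0,1,0,0,-0.012,0,1,0,0,-0.014,0,1,0,0,-0.015,0,1,0,0,-0.015,0,1,0,0,-0.015,0]'

```text
time: 10.75
position: [0.5593, 0.1033, 0.121]
eef_rot: [-180.0, 0.0, 78.1]
contact_force: [0.5, 0.9, -1.0]
gripper_width: 0.122
```

play_rows --rows '[1,0,0,-0.001,0,1,0,0,-0.002,0,1,0,0,-0.003,0,1,0,0,-0.004,0,1,0,0,-0.005,0,1,0,0,-0.006,0,1,0,0,-0.0065,0,1,0,0,-0.007,0,1,0,0,-0.0075,0,1,0,0,-0.0075,0]'

```text
time: 11.58
position: [0.5593, 0.1033, 0.1153]
eef_rot: [-180.0, 0.0, 78.1]
contact_force: [0.3, -0.8, -0.3]
gripper_width: 0.125
```

play_rows --rows '[1,0,0,-0.0005,0,1,0,0,-0.001,0,1,0,0,-0.001,0,1,0,0,-0.0015,0,1,0,0,-0.0015,0,1,0,0,-0.002,0,1,0,0,-0.002,0,1,0,0,-0.002,0,1,0,0,-0.002,0,1,0,0,-0.002,0]'

```text
time: 12.42
position: [0.5593, 0.1033, 0.1139]
eef_rot: [-180.0, -0.0, 78.1]
contact_force: [-0.5, 0.1, -0.8]
gripper_width: 0.122
```

play_rows --rows '[1,0,0,-0.0005,0,1,0,0,-0.001,0,1,0,0,-0.001,0,1,0,0,-0.0015,0,1,0,0,-0.0015,0,1,0,0,-0.002,0,1,0,0,-0.002,0,1,0,0,-0.002,0,1,0,0,-0.002,0,1,0,0,-0.002,0]'

```text
time: 13.25
position: [0.5593, 0.1033, 0.1124]
eef_rot: [-180.0, -0.0, 78.1]
contact_force: [0.7, -0.6, -0.9]
gripper_width: 0.119
```

play_rows --rows '[1,0,0,-0.0005,0,1,0,0,-0.001,0,1,0,0,-0.001,0,1,0,0,-0.0015,0,1,0,0,-0.0015,0,1,0,0,-0.002,0,1,0,0,-0.002,0,1,0,0,-0.002,0,1,0,0,-0.002,0,1,0,0,-0.002,0]'

```text
time: 14.08
position: [0.5593, 0.1033, 0.1109]
eef_rot: [180.0, -0.0, 78.1]
contact_force: [-0.8, -0.1, 2.0]
gripper_width: 0.127
```

play_rows --rows '[1,0,0,-0.0005,0,1,0,0,-0.001,0,1,0,0,-0.001,0,1,0,0,-0.0015,0,1,0,0,-0.0015,0,1,0,0,-0.002,0,1,0,0,-0.002,0,1,0,0,-0.002,0,1,0,0,-0.002,0,1,0,0,-0.002,0]'

```text
time: 14.92
position: [0.5593, 0.1033, 0.1095]
eef_rot: [180.0, -0.0, 78.1]
contact_force: [-0.1, 0.2, 5.7]
gripper_width: 0.121
```

play_rows --rows '[1,0,0,-0.0005,0,1,0,0,-0.001,0,1,0,0,-0.001,0,1,0,0,-0.0015,0,1,0,0,-0.0015,0,1,0,0,-0.002,0,1,0,0,-0.002,0,1,0,0,-0.002,0,1,0,0,-0.002,0,1,0,0,-0.002,0]'

```text
time: 15.75
position: [0.5594, 0.1033, 0.108]
eef_rot: [180.0, -0.0, 78.1]
contact_force: [-0.0, -0.1, 7.2]
gripper_width: 0.124
```

play_rows --rows '[1,0,0,-0.0005,0,1,0,0,-0.001,0,1,0,0,-0.001,0,1,0,0,-0.0015,0,1,0,0,-0.0015,0,1,0,0,-0.002,0,1,0,0,-0.002,0,1,0,0,-0.002,0,1,0,0,-0.002,0,1,0,0,-0.002,0]'

```text
time: 16.58
position: [0.5594, 0.1033, 0.1066]
eef_rot: [180.0, -0.0, 78.1]
contact_force: [-0.7, 0.3, 7.2]
gripper_width: 0.125
```

play_rows --rows '[1,0,0,-0.0005,0,1,0,0,-0.0005,0,1,0,0,-0.0005,0,1,0,0,-0.0005,0,1,0,0,-0.001,0,1,0,0,-0.001,0,1,0,0,-0.001,0,1,0,0,-0.001,0,1,0,0,-0.001,0,1,0,0,-0.001,0]'

```text
time: 17.42
position: [0.5595, 0.1033, 0.1058]
eef_rot: [180.0, -0.0, 78.1]
contact_force: [-0.0, -0.6, 5.9]
gripper_width: 0.126
```

```bash
python3 - <<'E'
from h import *
o=observe();print(o["position"],o["contact_force"])
f=grab_frame("side")[:,:,::-1].copy();cv2.imwrite("pics/side4.png",f)
a=cv2.imread("pics/side3.png")
print([(d["confidence"],d["extent"]) for d in cut_out("tray","side")[:3]])
cv2.imwrite("pics/m5.png",cv2.resize(np.hstack([a[150:250,250:350],f[150:250,250:350]]),None,fx=4,fy=4,interpolation=cv2.INTER_CUBIC))
E
```

```text
[0.55952315 0.10326375 0.10580743] [-0.01439914 -0.58833888  5.88975959]
[(0.73, [267.0, 195.6, 293.8, 223.9]), (0.5, [231.0, 246.4, 237.4, 268.6]), (0.28, [268.5, 175.1, 339.5, 226.0])]
```

View pics/m5.png

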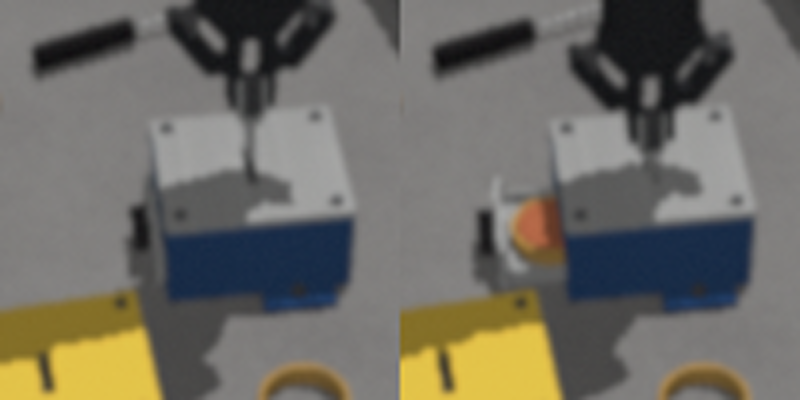

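The drawer is out, with its orange specimen showing at about crop (540,225). Next I'll withdraw the pin.

play_rows --rows '[1,0,0,0.008,0,1,0,0,0.016,0,1,0,0,0.028,0,1,0,0,0.04,0,1,0,0,0.055,0,1,0,0,0.07,0,1,0,0,0.085,0,1,0,0,0.098,0,1,0,0,0.098,0,1,0,0,0.098,0]'

```text
time: 18.35
position: [0.5594, 0.1034, 0.1795]
eef_rot: [180.0, -0.0, 78.1]
contact_force: [1.0, -1.3, -1.2]
gripper_width: 0.127
```

play_rows --rows '[1,-0.0136,-0.055,0,0,1,-0.0236,-0.1,0,0,1,-0.035,-0.15,0,0,1,-0.0486,-0.2,0,0,1,-0.06,-0.25,0,0,1,-0.0736,-0.3,0,0,1,-0.0886,-0.35,0,0,1,-0.1,-0.4,0,0,1,-0.1136,-0.45,0,0,1,-0.1136,-0.45,0,0]'

```text
time: 19.18
position: [0.4709, -0.2417, 0.1788]
eef_rot: [-179.9, 0.2, 77.6]
contact_force: [-0.3, -2.0, -1.3]
gripper_width: 0.123
```

play_rows --rows '[1,0,0,-0.02,0,1,0,0,-0.04,0,1,0,0,-0.06,0,1,0,0,-0.06,0,1,0,0,-0.06,0,1,0,0,-0.06,0,1,0,0,-0.06,0,1,0,0,-0.06,0,1,0,0,-0.06,0,1,0,0,-0.06,0]'

```text
time: 20.02
position: [0.4742, -0.2342, 0.1345]
eef_rot: [180.0, 0.0, 78.1]
contact_force: [0.6, 0.4, -1.1]
gripper_width: 0.124
```

```bash
python3 - <<'E'
from h import *
o=observe();print(o["position"],o["eef_rot"],o["contact_force"])
f=grab_frame("side")[:,:,::-1].copy();cv2.imwrite("pics/side5.png",f)
cv2.imwrite("pics/m6.png",cv2.resize(f[215:315,280:370],None,fx=5,fy=5,interpolation=cv2.INTER_CUBIC))
E
```

```text
[ 0.47424486 -0.23420724  0.13445373] [1.79979221e+02 2.73365853e-03 7.80775133e+01] [ 0.55795337  0.39285319 -1.05974909]
```

View pics/m6.png

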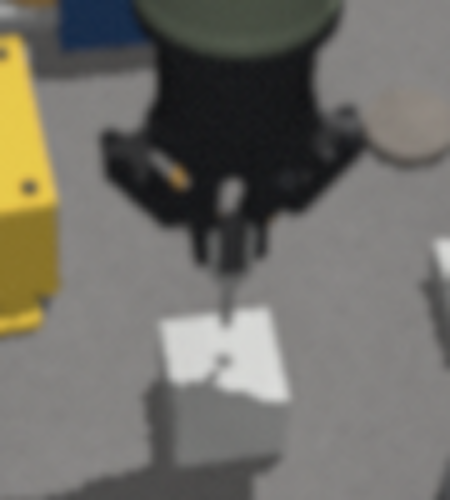

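The tip, at crop (225,322), is over the hole at (223,360). I'll lower it gently.

play_rows --rows '[1,0,0,-0.012,0,1,0,0,-0.024,0,1,0,0,-0.034,0,1,0,0,-0.038,0,1,0,0,-0.04,0,1,0,0,-0.042,0,1,0,0,-0.044,0,1,0,0,-0.046,0,1,0,0,-0.047,0,1,0,0,-0.047,0]'

```text
time: 20.9
position: [0.4741, -0.2342, 0.0989]
eef_rot: [-180.0, 0.0, 78.1]
contact_force: [0.2, -0.3, -1.7]
gripper_width: 0.123
```

play_rows --rows '[1,0,0,-0.008,0,1,0,0,-0.016,0,1,0,0,-0.024,0,1,0,0,-0.032,0,1,0,0,-0.04,0,1,0,0,-0.046,0,1,0,0,-0.05,0,1,0,0,-0.0525,0,1,0,0,-0.0525,0,1,0,0,-0.0525,0]'

```text
time: 21.73
position: [0.4741, -0.2343, 0.0596]
eef_rot: [-180.0, 0.0, 78.1]
contact_force: [-0.4, -0.3, -1.3]
gripper_width: 0.12
```

Next, lower 0.4 mm more and open part-way slowly.

play_rows --rows '[1,0,0,-0.0005,0,1,0,0,-0.0005,0,0.7,0,0,-0.0005,0,0.6,0,0,-0.0005,0,0.5,0,0,-0.0005,0,0.4,0,0,-0.0005,0,0.3,0,0,-0.0005,0,0.2,0,0,-0.0005,0,0,0,0,-0.0005,0,0,0,0,-0.0005,0]'

```text
time: 22.57
position: [0.4741, -0.2342, 0.0592]
eef_rot: [-180.0, 0.0, 78.1]
contact_force: [-0.5, -1.4, -0.1]
gripper_width: 0.5
```

play_rows --rows '[0,0,0,0.02,0,0,0,0,0.04,0,0,0,0,0.07,0,0,0,0,0.1,0,0,0,0,0.14,0,0,0,0,0.18,0,0,0,0.05,0.2,0,0,0,0.15,0.2,0,0,0,0.25,0.2,0,0,0,0.25,0.2,0]'

```text
time: 23.4
position: [0.4738, -0.07, 0.2095]
eef_rot: [180.0, -0.0, 78.0]
contact_force: [2.2, 0.9, -0.3]
gripper_width: 0.501
```

```bash
python3 - <<'E'
from h import *
o=observe();print(o["time"],o["position"],o["contact_force"],o["gripper_width"])
out=[]
for n in("side","top"):
    f=grab_frame(n)[:,:,::-1].copy();cv2.imwrite(f"pics/{n}6.png",f)
    b=cv2.resize(f,None,fx=1.25,fy=1.25)
    u,v=proj([.474,-.234,.06],n)[0].astype(int);out.append(cv2.resize(f[v-25:v+25,u-25:u+25],(250,250),interpolation=cv2.INTER_CUBIC))
    u,v=proj([.54,.1,.06],n)[0].astype(int);out.append(cv2.resize(f[v-40:v+40,u-40:u+40],(250,250),interpolation=cv2.INTER_CUBIC))
cv2.imwrite("pics/m7.png",np.vstack([np.hstack(out[:2]),np.hstack(out[2:])]))
E
```

```text
23.4 [ 0.47375159 -0.07004244  0.20946844] [ 2.21595129  0.87111878 -0.31458876] 0.5011961756247361
```

View pics/m7.png

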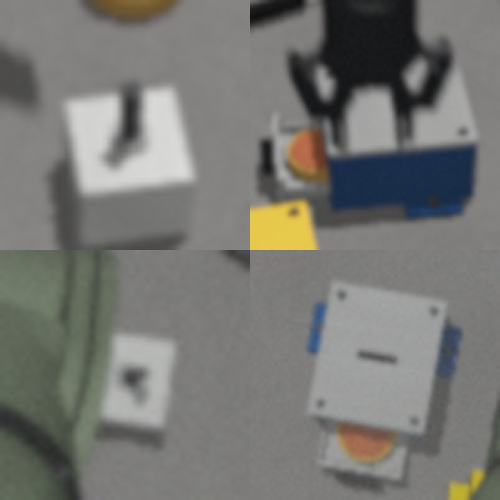

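The pin stands upright in the block and the drawer is fully out.

play_rows --rows '[0,0,0,0,0,0,0,0,0,0,0,0,0,0,0,0,0,0,0,0,0,0,0,0,0,0,0,0,0,0,0,0,0,0,0,0,0,0,0,0,0,0,0,0,0,0,0,0,0,0]'

```text
time: 24.33
position: [0.4741, -0.0717, 0.2092]
eef_rot: [-180.0, -0.0, 78.1]
contact_force: [0.4, 0.6, 0.6]
gripper_width: 0.499
```

```bash
python3 -c "
from cell import *
print(observe()['contact_force']);print(hand_in())"
```

```text
[0.36220759 0.60625156 0.63938571]
the job is handed in; nothing more can be done
None
```

I took the pin from its rest block and lowered it through the hole in the blue housing's cover. The first place I tried, the middle of the hole, was already over the catch, so I never had to feel along the ledge. I pressed the catch until the drawer sprang out, put the pin back in its rest block and handed the job in at about 24 s.

- **Force:** the catch pad gave way with a spring-like feel. The highest reading at the end of any move was about 7 N, roughly 8 N allowing for the sensor's offset. I did not record force between those readings.
- **Drawer:** the last pictures from both cameras show it out, with the specimen ring visible. I estimate about 45–50 mm by eye from the top view; I did not measure it properly.
- **Pin:** it stands upright in the block with its collar down. The tool released it within about 0.5 mm of the height where I first gripped it. I judged the final position from the pictures only.
- **Arm:** it ended clear of everything, with force readings below 1 N.
- **Other things on the table:** I did not check that they stayed put, but the arm never went near them at low height.
- **Disagreement:** the two cameras differed by about 3–4 mm in y on absolute positions, so I used the offset from block to hole, where they agreed to within about 1 mm.

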